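# Stand a tipped reagent bottle up, check it on the balance, return it to its lane

### The arm

A 6-joint arm with a two-finger parallel gripper is mounted at the origin on the work surface. World frame = base frame: x ahead of the robot, y to its left, z up, the work surface at z = 0. Lengths are in m, angles in degrees, forces in N, time in s.
With the tool pointing down it reaches from about 0.4 to 0.825 m from the base axis. Payload 7 kg.
Tool frame: the origin (TCP) lies between the finger pads; the fingertips stand 19 mm ahead of it and the grasp point (between the pads) is the TCP; z points along the fingers, y is the line along which they close (so a half turn about z gives the same grasp; the last joint's range is limited). The gripper opens to 88 mm and grips with 3 to 60 N. Pads are 19 mm wide; open, the fingers measure 130 mm over their backs; the gripper's body (78 mm by 193 mm) begins 47 mm behind the grasp point.
Start: joints at [91.622, 20.546, 0.682, 0, -70.136, -16.507], TCP at [0.173, 0.652, 0.246] pointing down, gripper open.
Joint ranges: [-176.03, 176.03], [-82.01, 121.73], [-58.28, 71.71], [-173.87, 95.51], [-174.79, -0.11], [-173.66, 173.66]. Speed limits (degrees/s): [136.94, 136.94, 172.46, 180, 180, 180].

### API

Orientations are given as [roll, pitch, yaw] about the fixed x, y, z axes, in that order (R = Rz(yaw) Ry(pitch) Rx(roll)).
In Python, from plant import get_obs, snapshot, close_job, spot_in, spot_point gives the robot as it stands.
- The arm moves only by the tool play_rows, never from a script. Its argument "plan" is a list of rows, each a list of 6 numbers: the shift along the tool's x, y, z in cm, then the turn, a rotation vector about the tool's x, y, z in degrees. A call has 1 to 20 rows; each row shifts and turns the commanded pose from where the row before left it, along the tool's axes as they then stand; what a row does not reach is not made up. A row lasts 1/12 s, in which the tool goes at most 41.7 mm and 7.16 degrees, less where a joint would pass 70% of its speed; a pose out of reach is approached as far as the arm can. A call is refused whole if a number of a shift passes 4.17 or a number of a turn 7.16, either way. A call with a gripper value outside its range is refused whole. "grip" is the finger opening in cm, from 0 to 8.76, set as the call begins (left out, the last holds). The fingers move at their own pace and stop on an object; the grip force is fixed at half the most. Time passes only in rows, so rows that do not move let the fingers close. It gives the time, the measured TCP pose, the force, the opening and the grip force at its end, in the units of the state.
- get_obs(): the state, without advancing time (a new reading comes with each control period).
- snapshot(name): name is "scene" or "top" or "wrist"; returns a dict with "frame" (400x640x3 uint8, red, green, blue), "fx", "fy", "cx", "cy" (pixels), "position" and "attitude" of the camera in the world. Camera axes: x right, y down, z forward; pixel columns grow to the right and rows downward; lengths in m; the calibration is good to about 2 mm. A picture is of the moment at which its call begins. There is no depth.
- close_job(): hands the job in; it is judged then, once.
Trained networks look in the newest picture that a camera, given by its name, has taken for a name from the list of things; names that differ only in an ending like _2 or _b are one class to them, and where a whole thing is asked for, a point or a joint stands for the part that bears it (a point fixed in the world has none). Each returns a list of dicts, best first, with "score" (0 to 1); they miss things now and then, are a little off and sometimes report something else, mostly with a low value. They report only what shows in the picture. A call takes as long as a camera call. They do not tell look-alikes from the thing itself.
- spot_in(camera, thing): "position" ([x, y, z] in m, in world coordinates, good to about 4 mm: the middle of the surface that is visible of it).
- spot_point(camera, thing): "position" ([x, y, z] in m, in world coordinates, good to about 4 mm: a listed point, or the origin of a listed thing).
The state is a dict: "clock": time; "joint_pos": joint angles; "qvel": joint speeds; "tau": joint torques, N m; "tool_pos": TCP position; "orientation": TCP orientation; "force": force on the tool from outside, world axes, zero at the start; "moment": the same for the moment, N m; "opening": finger opening in m; "gripper_force": force on a finger pad.
Only numpy, scipy, OpenCV 4.12 (cv2) and the standard library are available. Lean on these libraries where they do the work, as an engineer would, in place of code of your own. Each camera call takes 0.05 s, during which the arm holds its last target. There are 200 camera calls.

### The job

The orange-capped bottle has tipped out of its lane. Stand it upright on the balance pan and let go so that it can be weighed for leaks, then take it again and set it upright, centred on the orange dot in the empty place of the lane, inside the rails. Do not drop it, and leave the neighbouring bottles where they stand.

Things in the scene. Friction and masses are not known exactly. Their poses are not given: they have to be found in the camera images.
- bottle: The tipped bottle: rigid closed square white bottle, orange cap, body 50 x 50 mm and 72 mm tall, 104 mm with cap. Origin: centre of its base; z from base to cap, x and y square to its sides. 130 to 250 g, centre of mass about 42 mm from the base. At the start it lies on a flat side on the bench in front of the lane, axis level, 25 mm above the bench, cap roughly towards the robot.
- cap (a point): Centre of the top face of the bottle's round orange screw cap, on the bottle's axis, 104 mm from its base. The cap is 30 mm in diameter and spans 78 to 104 mm from the base; below it, from 72 to 78 mm, is a 36 x 36 mm shoulder, then the 50 x 50 mm body.
- lane: The lane: fixed straight grey tray along its y axis with aluminium rails all round. Inside 60 mm wide (x), 288 mm long (y); floor 4 mm above the bench, rails 6 mm thick, tops 15 mm above the bench. Origin: centre of its underside. Four places on its centre line at y = -108, -36, 36, 108 mm; three hold standing bottles, sides square to the lane.
- spot: The empty place: a flat orange dot 36 mm in diameter stuck on the lane's floor at the centre of the one free place (which may be any of the four). Origin at its centre, at floor level, 4 mm above the bench; its axes are parallel to the lane's axes. It has no thickness to feel.
- neighbour_red: Standing bystander bottle of the same shape and size as bottle, with a red cap; origin at the centre of its base, z up. Loose, 180 g.
- neighbour_green: Standing bystander bottle of the same shape and size as bottle, with a green cap; origin at the centre of its base, z up. Loose, 180 g.
- neighbour_blue: Standing bystander bottle of the same shape and size as bottle, with a blue cap; origin at the centre of its base, z up. Loose, 180 g.
- balance: The balance: a fixed white low bench balance, 200 mm (its x) by 150 mm (its y), case 40 mm tall, display on its -x side; it stands on the robot's left or right. Origin at the centre of its underside on the bench. Its raised square steel weighing pan is described at pan.
- pan (a point): The centre of the top face of the balance's steel pan: 130 x 130 mm, flat and fixed (it does not sink), 55 mm above the bench, 25 mm towards the balance's +x from its origin.
- dry_bath: Bystander: fixed grey heating block, 200 x 150 mm and 78 mm tall, on the other side from the balance. Origin at the centre of its underside.
Mind the look-alikes: they are no part of the job. What is shaped like the bottle but yellow is not meant.

How it is judged (in metres and radians):
On the way:
1. the bottle stands upright and at rest on the balance pan, let go (angle between bottle's own z axis and vertical below 0.06 rad and x of bottle in the frame of pan between -0.045 and 0.045 m and y of bottle in the frame of pan between -0.045 and 0.045 m and z of bottle in the frame of pan between -0.004 and 0.004 m and contact force between bottle and the fingers below 0.05 N and linear speed of bottle below 0.02 m/s and angular speed of bottle below 0.2 rad/s), for 0.4 s.
At the end, for the whole second after the job is handed in: The bottle stands upright (within 0.06 rad), released and at rest, its base on the lane's floor (within 4 mm) and its base centre within 12 mm of the centre of the orange dot; the three neighbours stand upright (angle between each of bottle, neighbour_red, neighbour_green, neighbour_blue's own z axis and vertical below 0.06 rad and horizontal distance between bottle and spot below 0.012 m and z of bottle in the frame of spot between -0.004 and 0.004 m and contact force between bottle and the fingers below 0.05 N and linear speed of bottle below 0.02 m/s and angular speed of bottle below 0.2 rad/s); the robot touches nothing.
It fails at once if a neighbouring bottle is shifted by more than 15 mm or tipped (distance of any of neighbour_red, neighbour_green, neighbour_blue from where it was at the start of the episode above 0.015 m or angle between any of neighbour_red, neighbour_green, neighbour_blue's own z axis and vertical above 0.25 rad).
It fails at once if the bottle is dropped (moves faster than 0.5 m/s while the fingers do not touch it) (contact force between bottle and the fingers below 0.05 N and linear speed of bottle above 0.5 m/s).
It also fails if it takes over 58 s, if anything falls off the work surface, if the arm or the gripper's body presses on something with over 40 N, if the wrist force passes 120 N, or if a joint passes its speed limit or range.

## Working session

There is one attempt and no reset: what is moved stays moved. The work goes in short steps, Python scripts to look and compute and a tool call to move; the robot and the scene stay as the last step left them, time stands still between calls to the robot, and variables do not carry over. Pictures are saved under pics/ and viewed, at most 10 in all, crops included, and the job is handed in when it is done.

Besides the shell and the picture viewer there is one more tool, called after "Request:" as name(argument=value, ...), one argument or row to a line, values as JSON. play_rows: Moves the arm, as the interface text tells. Its arguments: {"type":"object","properties":{"plan":{"type":"array","items":{"type":"array","items":{"type":"number"}}},"grip":{"type":"number"}},"required":["plan"]}

```bash
mkdir -p pics
python3 - <<'E'
from plant import *
import cv2,numpy as np
o=get_obs();print(o)
for c in("scene","top"):
    s=snapshot(c);cv2.imwrite(f"pics/{c}0.png",s["frame"][:,:,::-1]);print(c,s["fx"],s["cx"],s["cy"],s["position"],s["attitude"])
    for t in["bottle","lane","spot","balance","pan","cap","neighbour_red","neighbour_green","neighbour_blue","dry_bath"]:
        print(t,[(np.round(d["position"],3).tolist(),round(d["score"],2)) for d in spot_point(c,t)[:3]])
E
```

```text
{'clock': 0.0, 'joint_pos': array([ 9.16208796e+01,  2.05903905e+01,  6.36024648e-01, -2.10070670e-02,
       -7.01348908e+01, -1.65050291e+01]), 'qvel': array([-0.04659149, -0.06264491,  0.09822074, -0.00126353,  0.04066582,
        0.01127948]), 'tau': array([-2.41434309e-04, -5.82713091e+01,  2.93050611e+01,  6.99747384e+00,
        6.82278143e-03, -1.51419463e-04]), 'tool_pos': array([0.17330535, 0.65192077, 0.24464875]), 'orientation': array([ 1.79908810e+02, -6.42584326e-03, -1.48912982e+01]), 'force': array([ 1.07907942, -0.09848549, -0.16785738]), 'moment': array([ 0.05593577, -0.004454  , -0.01488313]), 'gripper_force': 0.0, 'opening': 0.08756471574274996}
scene 410.87578914196706 321.2180600806865 196.55662856268742 [0.96271502 0.00383503 0.83151132] [-1.46963918e+02 -2.32188043e-02  9.12557658e+01]
bottle [([0.439, 0.168, 0.024], 0.94), ([0.534, -0.009, 0.027], 0.89), ([0.211, -0.229, 0.022], 0.65)]
lane [([0.65, 0.012, -0.001], 0.69), ([0.65, 0.048, 0.004], 0.42)]
spot [([0.642, -0.094, 0.008], 0.55)]
balance [([0.495, -0.377, 0.001], 0.73)]
pan [([0.517, -0.379, 0.054], 
[... 350 characters left out ...]

top 370.4903936512738 321.4352614787548 188.13986118827643 [0.21663556 0.00417767 1.05264728] [-165.77510859   -0.22076104  -89.99642127]
bottle [([0.212, -0.228, 0.025], 0.9), ([0.53, -0.011, 0.026], 0.75), ([0.447, 0.17, 0.021], 0.64)]
lane [([0.503, 0.351, -0.0], 0.16)]
spot [([0.64, -0.096, 0.002], 0.53)]
balance [([0.498, -0.379, -0.002], 0.92)]
pan [([0.521, -0.381, 0.054], 0.93), ([0.64, -0.096, -0.001], 0.34)]
cap [([0.443, 0.033, 0.023], 0.93), ([0.365, 0.101, 0.025], 0.91), ([0.22, -0.331, 0.023], 0.69)]
neighbour_red [([0.659, 0.121, 0.008], 0.61)]
neighbour_green [([0.65, 0.048, 0.006], 0.71)]
neighbour_blue [([0.642, -0.023, 0.004], 0.83)]
dry_bath [([0.502, 0.351, 0.0], 0.91)]
```

```bash
python3 -c "
import cv2
a=cv2.imread('pics/scene0.png');cv2.imwrite('pics/c1.png',cv2.resize(a[40:340,120:520],None,fx=2,fy=2))"
```

```text
(no output)
```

View pics/scene0.png

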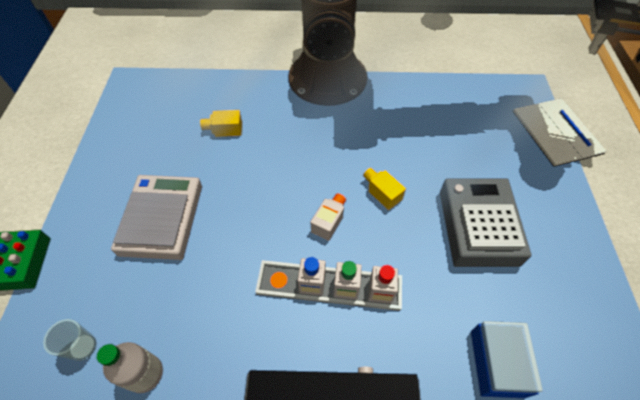

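View pics/c1.png

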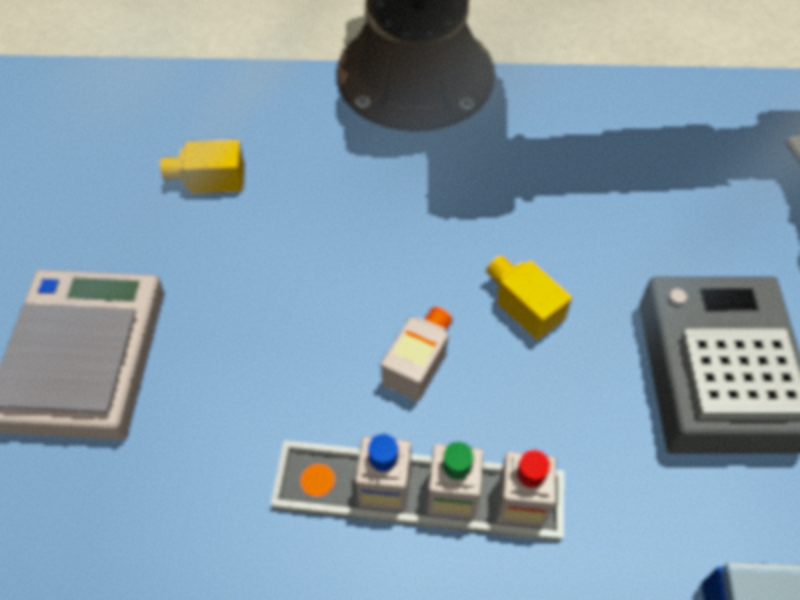

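The white, orange-capped bottle is at scene px (328,215), and it fits the description. The shapes at (221,123) and (384,187) are all yellow, so they are look-alikes. The enlarged crop confirms this. The free place with the dot is at (279,280), and the pan is at (155,220). I'll move above the bottle.

Request:
play_rows(
  plan=[
    [0,0,0,0,0,5.5],
    [0,0,0,0,0,5.5],
    [2.7,2.33,0,0,0,0],
    [2.7,2.33,0,0,0,0],
    [2.7,2.33,0,0,0,0],
    [2.7,2.33,0,0,0,0],
    [2.7,2.33,0,0,0,0],
    [2.7,2.33,0,0,0,0],
    [2.7,2.33,0,0,0,0],
    [2.7,2.33,0,0,0,0],
    [2.7,2.33,0,0,0,0],
    [2.7,2.33,0,0,0,0],
    [2.7,2.33,0,0,0,0],
    [2.7,2.33,0,0,0,0],
    [2.7,2.33,0,0,0,0],
    [2.7,2.33,0,0,0,0],
    [2.7,2.33,0,0,0,0],
    [2.7,2.33,0,0,0,0],
  ],
)

```text
clock: 2.6
tool_pos: [0.3996, 0.1267, 0.2461]
orientation: [-179.9, -0.0, -25.9]
force: [1.4, 0.8, 0.5]
opening: 0.0874
gripper_force: 0.0
```

```bash
cat > h.py <<'E'
from plant import *
import cv2,numpy as np
from scipy.spatial.transform import Rotation as R
np.set_printoptions(precision=4,suppress=True)
def pose():
    o=get_obs();return o["tool_pos"],R.from_euler("xyz",o["orientation"],degrees=True),o
def look(c,f=None):
    s=snapshot(c)
    if f: cv2.imwrite(f"pics/{f}.png",s["frame"][:,:,::-1])
    return s
def proj(s,p,z):  # pixel -> world on plane z
    d=R.from_euler("xyz",s["attitude"],degrees=True).apply([(p[0]-s["cx"])/s["fx"],(p[1]-s["cy"])/s["fy"],1])
    c=np.array(s["position"]);return c+d*(z-c[2])/d[2]
def pts(c,*ts):
    for t in ts: print(t,[(np.round(d["position"],3).tolist(),round(d["score"],2)) for d in spot_point(c,t)[:3]])
def to(p,rot=None):  # shift (cm, tool axes now) and turn to target
    q,r,_=pose();print("shift cm",r.inv().apply(np.array(p)-q)*100, "turn",(r.inv()*rot).as_rotvec(degrees=True) if rot else "")
E
python3 - <<'E'
from h import *
p,r,o=pose();print(p,o["orientation"],o["joint_pos"],o["clock"])
s=look("wrist","w1");print(s["position"],s["attitude"])
pts("wrist","bottle","cap")
E
```

```text
[0.3996 0.1267 0.2461] [-179.9221   -0.0314  -25.855 ] [ 44.8234  -4.6894 -29.3265   0.0042 -65.2789  19.3199] 2.6
[0.4715 0.0913 0.3857] [ 162.7966    0.1216 -115.8505]
bottle [([0.446, 0.168, 0.023], 0.74)]
cap [([0.44, 0.037, 0.025], 0.7), ([0.368, 0.1, 0.026], 0.62)]
```

View pics/w1.png

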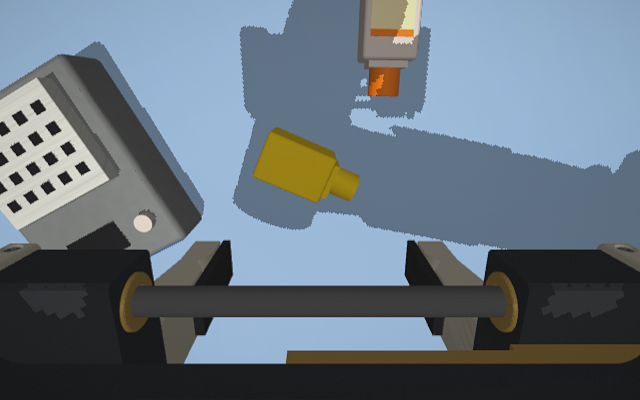

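The wrist view shows the bottle at top right, with its body at about (390,30) and its cap at (383,82). The yellow one at (300,165) is the decoy. I'll shift sideways into line, tilt 40° and look again.

Request:
play_rows(
  plan=[
    [0,3.2,0,0,0,0],
    [0,3.2,0,0,0,0],
    [0,0,0,0,5,0],
    [0,0,0,0,5,0],
    [0,0,0,0,5,0],
    [0,0,0,0,5,0],
    [0,0,0,0,5,0],
    [0,0,0,0,5,0],
    [0,0,0,0,5,0],
    [0,0,0,0,5,0],
    [0,0,0,0,0,0],
    [0,0,0,0,0,0],
  ],
)

```text
clock: 3.75
tool_pos: [0.3799, 0.092, 0.2884]
orientation: [178.2, -37.6, -25.6]
force: [0.1, 0.4, -0.1]
opening: 0.0878
gripper_force: 0.0
```

Run:
```python
from h import *
p,r,o=pose();print(p,o["orientation"],o["joint_pos"],o["clock"])
s=look("wrist","w2");print(s["position"],s["attitude"])
pts("wrist","bottle","cap")
```

```text
[0.3799 0.092  0.2884] [178.1946 -37.5612 -25.5504] [ 80.4115 -20.9022 -58.2008  37.5735 -71.172  -34.9948] 3.75
[0.3624 0.1048 0.4482] [-159.6584   -1.386  -116.6475]
bottle [([0.533, -0.008, 0.025], 0.94), ([0.445, 0.171, 0.022], 0.68)]
cap [([0.365, 0.101, 0.024], 0.97), ([0.439, 0.037, 0.026], 0.64), ([0.494, -0.382, -0.0], 0.28)]
```

View pics/w2.png

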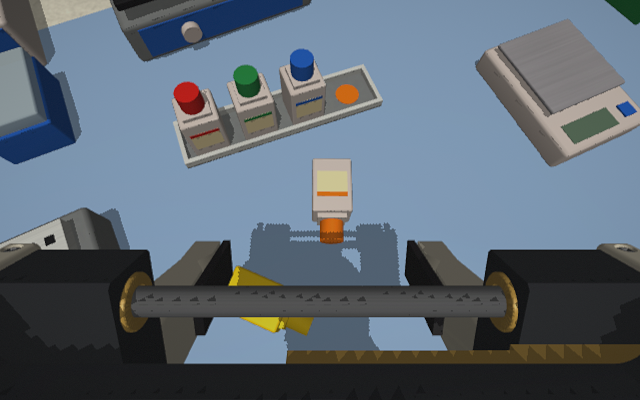

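Wrist view: the bottle is centred at about (332,200) and its cap at (332,232). The dot is at (347,94). Joint 3 hit its limit here, so I'll fit a small kinematic model from the readings to check reach.

```bash
cat > k.py <<'E'
import numpy as np
from scipy.spatial.transform import Rotation as R
from scipy.optimize import least_squares
D=[([91.621,20.590,.636,-.021,-70.135,-16.505],[.1733,.6519,.24465],[179.909,-.006,-14.891]),
([44.8234,-4.6894,-29.3265,.0042,-65.2789,19.3199],[.3996,.1267,.2461],[-179.9221,-.0314,-25.855]),
([80.4115,-20.9022,-58.2008,37.5735,-71.172,-34.9948],[.3799,.092,.2884],[178.1946,-37.5612,-25.5504])]
LO=np.array([-176.03,-82.01,-58.28,-173.87,-174.79,-.11][:0] or [-176.03,-82.01,-58.28,-173.87,-174.79,-173.66]);HI=np.array([176.03,121.73,71.71,95.51,-.11,173.66])
E=lambda s,a:R.from_euler(s,a,degrees=True)
def fk(q,P,s4,s6):
    a,b,L,h,d,c,c6=P
    B=E("z",q[0]);F=B*E("y",q[1]-q[2]);T=F*E("x",s4*q[3])*E("y",-q[4])
    T2=T*E("x",s6*q[5]+c6)*E("y",90)
    return B.apply([0,-d,h])+(B*E("y",q[1])).apply([0,0,a])+F.apply([b,0,c])+T2.apply([0,0,L]),T2
def res(P,s4,s6):
    o=[]
    for q,p,e in D:
        x,T=fk(q,P,s4,s6);o+=list(x-p)+list((T.inv()*E("xyz",e)).as_rotvec()*.3)
    return np.array(o)
def fit():
    best=None
    for s4 in(1,-1):
        for s6 in(1,-1):
            for c6 in(0,90,180,270):
                f=least_squares(res,[.6,.46,.3,.2,.19,0,c6],args=(s4,s6),x_scale=[.1,.1,.1,.1,.1,.1,10])
                if best is None or f.cost<best[0]:best=(f.cost,f.x,s4,s6)
    return best
_,P,S4,S6=fit()
def ik(p,T,q0):
    best=None
    rng=np.random.default_rng(0)
    for i in range(8):
        g=np.clip(q0+(rng.normal(0,25,6) if i else 0),LO+1,HI-1)
        def r(q):
            x,t=fk(q,P,S4,S6);return np.r_[x-p,(t.inv()*T).as_rotvec()*.3,1e-6*(q-q0)]
        f=least_squares(r,g,bounds=(LO,HI))
        if best is None or f.cost<best[0]-1e-7:best=(f.cost,f.x)
    return best[1],np.sqrt(best[0])
E
python3 - <<'E'
from k import *
np.set_printoptions(precision=3,suppress=True)
print(fit());print(res(P,S4,S6))
q0=np.array(D[1][0])
# pick pose and above
for b in (20,30,40):
  T=E("xyz",[180,0,-26])*E("y",b)
  G=np.array([.480,.017,.028])
  for d in(0,.06,.12):
    q,c=ik(G-d*T.apply([0,0,1]),T,q0);print("pick",b,d,q,c)
# pan: tilt g, tool x heading hd
for hd in range(-180,180,30):
  T=E("xyz",[180,0,hd])*E("y",-50)
  q,c=ik(np.array([.51,-.37,.113]),T,np.array([0,15,-10,0,-90,0.]));print("pan",hd,q,c)
E
```

```text
(np.float64(0.0039902230340665345), array([  0.564,   0.41 ,   0.341,   0.102,   0.182,   0.139, -90.   ]), -1, -1)
[-0.009 -0.017  0.035 -0.    -0.    -0.     0.001  0.015  0.032 -0.
  0.     0.     0.017 -0.016 -0.067  0.    -0.    -0.   ]
pick 20 0 [ 37.047   5.454 -58.28   42.729 -24.951 -12.11 ] 0.011033185219449923
pick 20 0.06 [ 41.872  -2.713 -58.28   36.235 -32.118  -8.499] 0.0013651148565594778
pick 20 0.12 [ 45.719  -8.806 -54.807  29.433 -41.367  -3.581] 3.625843595912354e-05
pick 30 0 [ 41.992   5.871 -58.28   52.428 -30.889 -25.896] 0.03401215242723794
pick 30 0.06 [ 48.189  -2.448 -58.28   43.376 -38.517 -20.562] 0.02799766546043049
pick 30 0.12 [ 56.403 -10.833 -58.28   38.113 -47.694 -20.344] 0.017996791174713825
pick 40 0 [ 47.437   7.564 -58.28   58.686 -38.189 -37.674] 0.05605788559585699
pick 40 0.06 [ 54.856  -0.504 -58.28   48.245 -45.757 -31.865] 0.053635363295479424
pick 40 0.12 [ 64.468  -8.616 -58.28   41.093 -55.301 -30.995] 0.04698138246206455
pan -180 [ -32.018   12.057  -54.704 -130.197  -32.122   66.832] 0.00011789799809360676
pan -150 [-42.045  23.317
[... 174 characters left out ...]
209 -85.259  54.268] 5.837499295606603e-05
pan -60 [ -30.953   51.439   16.419  -22.215 -100.345   66.159] 6.309271205100292e-05
pan -30 [ -22.424   53.343   20.364   -6.052 -106.686   83.37 ] 7.127608986359566e-05
pan 0 [ -13.344   49.112   11.642   10.397 -101.568  100.777] 7.812773582280585e-05
pan 30 [ -4.408  40.702  -5.186  25.657 -88.763 113.168] 8.417232223109683e-05
pan 60 [  3.459  30.171 -25.1    41.859 -73.282 119.753] 9.176768544207226e-05
pan 90 [  8.41   18.739 -44.665  62.89  -58.358 121.346] 0.00010239048443202703
pan 120 [  5.394   8.494 -58.28   91.918 -43.813 121.89 ] 0.0050713110004628895
pan 150 [ -22.151    6.916  -58.28  -173.87   -22.88    79.217] 0.03478333452683027
```

Request:
play_rows(
  plan=[
    [0,0,0,0,-6,0],
    [0,0,0,0,-6,0],
    [0,0,0,0,-5.5,0],
    [1.2,0.6,2.7,0,0,0],
    [1.2,0.6,2.7,0,0,0],
    [1.2,0.6,2.7,0,0,0],
    [1.2,0.6,2.7,0,0,0],
    [0,0,0,0,0,0],
    [0,0,0,0,0,0],
  ],
)

```text
clock: 4.65
tool_pos: [0.4414, 0.0267, 0.203]
orientation: [178.3, -20.0, -26.6]
force: [-0.2, 0.1, -0.2]
opening: 0.0876
gripper_force: 0.0
```

Run:
```python
from h import *
p,r,o=pose();print(p,o["orientation"],o["joint_pos"],o["clock"],sep=",")
```

```text
[0.4414 0.0267 0.203 ],[178.2529 -20.045  -26.624 ],[ 44.2826  -9.0072 -52.3927  28.0921 -45.13    -0.9796],4.65
```

Request:
play_rows(
  plan=[
    [0,0,0,0,0,7],
    [0,0,0,0,0,7],
    [0,0,0,0,0,7],
    [0,0,0,0,0,7],
    [0,0,0,0,0,7],
    [0,0,0,0,0,7],
    [0,0,0,0,0,7],
    [0,0,0,0,0,7],
    [0,0,0,0,0,7],
    [0,0,0,0,0,7],
    [0,0,0,0,0,7],
    [0,0,0,0,0,7],
    [0,0,0,0,0,7],
    [0,0,0,0,0,7],
    [0,0,0,0,0,7],
    [0,0,0,0,0,7],
    [0,0,0,0,0,7],
    [0,0,0,0,0,7],
    [0,0,0,0,0,7],
    [0,0,0,0,0,7],
  ],
)

```text
clock: 6.32
tool_pos: [0.442, 0.0304, 0.2056]
orientation: [-165.8, 14.5, -165.2]
force: [-0.5, -0.3, 0.4]
opening: 0.0877
gripper_force: 0.0
```

Request:
play_rows(
  plan=[
    [0,0,0,0,0,7],
    [0,0,0,0,0,7],
    [0,0,0,0,0,7],
    [0,0,0,0,0,7],
    [0,0,0,0,0,7],
    [0,0,0,0,0,5],
    [0,0,0,0,0,0],
  ],
)

```text
clock: 6.9
tool_pos: [0.452, 0.0186, 0.2146]
orientation: [-178.9, 18.6, 154.2]
force: [0.3, 0.7, 0.4]
opening: 0.0879
gripper_force: 0.0
```

Run:
```python
from h import *
p,r,o=pose();print(p,o["orientation"],o["joint_pos"],o["clock"],sep=",")
```

```text
[0.452  0.0186 0.2146],[-178.9324   18.5645  154.1936],[  40.9093   -8.6696  -48.9438   24.662   -45.9212 -173.599 ],6.9
```

```bash
python3 - <<'E'
s=open('k.py').read()
s=s.replace("[178.1946,-37.5612,-25.5504])]","[178.1946,-37.5612,-25.5504]),\n([44.2826,-9.0072,-52.3927,28.0921,-45.13,-.9796],[.4414,.0267,.203],[178.2529,-20.045,-26.624]),\n([40.9093,-8.6696,-48.9438,24.662,-45.9212,-173.599],[.452,.0186,.2146],[-178.9324,18.5645,154.1936])]")
s=s.replace("a,b,L,h,d,c,c6=P","a,b,L,h,d,c,c6,r0=P").replace("[0,-d,h]","[r0,-d,h]").replace(".19,0,c6]",".19,0,c6,0]").replace(".1,10]",".1,10,.1]")
open('k.py','w').write(s)
E
cat > ev.py <<'E'
from k import *
np.set_printoptions(precision=3,suppress=True)
print(P,S4,S6);print(res(P,S4,S6)*1000)
q0=np.array(D[1][0])
G=np.array([.480,.017,.028])
for b in (0,10,20,30,40):
  T=E("xyz",[180,0,-26])*E("y",b)
  q,c=ik(G,T,q0);print("pick",b,q,c)
for g in (50,70,90):
 for hd in range(-180,180,30):
  T=E("xyz",[180,0,hd])*E("y",-g)
  q,c=ik(np.array([.51,-.37,.113]),T,np.array([0,15,-10,0,-90,0.]))
  if c<.003:print("pan",g,hd,q,c)
E
python3 ev.py
```

```text
[  0.573   0.194   0.31    0.064   0.188   0.017 -90.      0.248] -1 -1
[ -3.839  -9.282  -3.499  -0.     -0.002  -0.001   6.002  11.777  14.578
  -0.001   0.      0.      6.158  -8.019 -37.712   0.     -0.     -0.
   3.294   0.265  15.992  -0.     -0.      0.     -0.131   1.602  10.641
   0.     -0.      0.   ]
pick 0 [ 21.184  26.691 -58.28  -11.87  -12.902  54.57 ] 0.05750228513199828
pick 10 [ 24.702  22.462 -58.28   14.013 -13.122  25.13 ] 0.07489045574740837
pick 20 [ 28.471  18.601 -58.28   34.638 -16.213   0.969] 0.09315480628026007
pick 30 [ 32.417  15.138 -58.28   46.909 -21.063 -14.781] 0.11225141275118876
pick 40 [ 36.452  12.112 -58.28   53.813 -26.758 -25.078] 0.1321460276178896
pan 50 -120 [-40.163  40.49  -39.871 -72.283 -52.332  77.983] 8.910721441553792e-05
pan 50 -90 [-36.305  45.161 -13.443 -40.531 -71.796  63.772] 6.434509666731542e-05
pan 50 -60 [-29.762  49.323   3.93  -22.693 -90.408  69.289] 6.153867320687696e-05
pan 50 -30 [-21.824  50.479   8.422  -6.31  -97.609  83.884] 6.785552473352244e-05
pan 50 0 [-13.329  47.919  -1.681  10.173 -89.633  98.594] 7.4682
[... 508 characters left out ...]
860334798899e-05
pan 70 0 [ -12.506   58.198    3.776   12.15  -104.808   97.488] 7.772708569940311e-05
pan 70 30 [ -2.733  53.729 -22.958  30.93  -81.327  97.236] 7.798079353211072e-05
pan 90 -120 [-46.049  66.221 -49.085 -75.422 -83.213 114.437] 0.00011203162305357893
pan 90 -90 [-40.381  65.865 -12.079 -50.248 -97.777  80.76 ] 8.163866429445951e-05
pan 90 -60 [ -32.092   69.249   11.522  -32.064 -118.154   73.533] 7.636738339922474e-05
pan 90 -30 [ -22.467   70.439   17.84    -9.451 -127.024   84.276] 8.036125363692955e-05
pan 90 0 [ -12.242   67.938    3.802   13.557 -115.234   95.869] 8.109956986133125e-05
pan 90 30 [ -1.996  64.999 -24.962  31.996 -90.034  90.021] 7.699104193370854e-05
```

```bash
python3 - <<'E'
s=open('k.py').read()
s=s.replace("c,c6,r0=P","c,c6,r0,w=P").replace("+T2.apply([0,0,L])","+(F*E('x',s4*q[3])).apply([0,w,0])+T2.apply([0,0,L])").replace("c6,0]","c6,0,0]").replace("10,.1]","10,.1,.1]")
open('k.py','w').write(s)
E
python3 ev.py
```

```text
[  0.602   0.464   0.359   0.199   0.     -0.    -90.      0.     -0.192] -1 -1
[ 0.009 -0.007  0.003 -0.    -0.002 -0.001  0.015  0.005 -0.001 -0.001
  0.     0.    -0.001 -0.016  0.006  0.    -0.    -0.    -0.011  0.022
  0.017 -0.    -0.     0.     0.006 -0.002 -0.025  0.    -0.     0.   ]
pick 0 [ 25.565  17.637 -38.538   0.    -33.826  38.434] 3.397662001660559e-05
pick 10 [ 28.945  13.681 -56.038  29.84  -16.6     6.67 ] 4.859505093361906e-05
pick 20 [ 28.189  12.301 -58.28   42.628 -17.686  -5.137] 0.029505317145675915
pick 30 [ 29.952  12.462 -58.28   52.4   -23.112 -16.936] 0.059566778355357015
pick 40 [ 33.44   15.436 -58.28   64.495 -31.504 -34.342] 0.08546334287033719
pan 50 -180 [-49.447  17.505 -20.588 -71.159 -37.951  13.514] 7.252123807041319e-05
pan 50 -150 [-51.655  26.759  -6.892 -58.008 -63.338  22.836] 6.088295741047625e-05
pan 50 -120 [-47.949  36.294   8.554 -47.033 -84.822  32.281] 5.6470393115430684e-05
pan 50 -90 [ -40.847   44.692   22.163  -36.41  -102.504   44.299] 5.9283135415393865e-05
pan 50 -60 [ -31.767   50.622   29.647  -23.292 -113.584   61.186] 6
[... 1724 characters left out ...]
e-05
pan 90 -90 [ -49.501   63.679   38.477  -63.501 -133.475   35.928] 8.480321415117773e-05
pan 90 -60 [ -37.857   70.481   52.873  -53.374 -151.988   40.098] 9.155155065568124e-05
pan 90 -30 [ -23.008   73.954   47.485  -15.385 -152.687   76.262] 9.298284429041383e-05
pan 90 0 [ -11.822   69.723   24.001   16.297 -133.104  101.297] 9.131036114004753e-05
pan 90 30 [  -2.318   61.669   -2.887   35.014 -111.288  104.27 ] 8.598108235223873e-05
pan 90 60 [  3.997  53.173 -31.409  56.122 -93.027  94.496] 8.372535827403654e-05
pan 90 90 [ -1.91   46.941 -57.43   91.851 -90.474  75.636] 9.335706473491585e-05
pan 90 150 [ -73.28    58.911  -49.635 -135.193 -103.389  102.953] 0.00013770398641312732
```

The model now fits to 0.03 mm: it is an offset wrist, with L = 0.359. My plan is to grasp with the tool vertical and flipped, then carry the bottle and erect it with the tool horizontal at the pan. First I'll check the whole path.

```bash
cat > path.py <<'E'
from k import *
from scipy.spatial.transform import Slerp
np.set_printoptions(precision=1,suppress=True)
def loc(p,T,q0):
    def r(q):
        x,t=fk(q,P,S4,S6);return np.r_[x-p,(t.inv()*T).as_rotvec()*.3]
    f=least_squares(r,np.clip(q0,LO+.01,HI-.01),bounds=(LO,HI));return f.x,np.sqrt(f.cost)
def run(q,way):
    x,T=fk(q,P,S4,S6)
    for p,t in way:
        n=int(max(np.linalg.norm(np.array(p)-x)/.03,np.degrees((T.inv()*t).magnitude())/6,1))
        sl=Slerp([0,1],R.concatenate([T,t]));mj=0;mc=0
        for k in range(1,n+1):
            qn,c=loc(x+(np.array(p)-x)*k/n,sl(k/n),q);mj=max(mj,abs(qn-q).max());mc=max(mc,c);q=qn
        x,T=np.array(p),t
        print(n,"q",q,"maxstep %.1f err %.4f"%(mj,mc))
    return q
E
python3 - <<'E'
from path import *
V=E("xyz",[180,0,153.4]);
for hd in(-150,-135,-120):
  A=E("xyz",[180,0,hd+180]);H=A*E("y",90)
  print(hd)
  run(np.array(D[4][0]),[([.4865,.013,.2],V),([.4865,.013,.028],V),([.4865,.013,.2],V),([.50,-.25,.25],A),([.51,-.37,.25],H),([.51,-.37,.107],H)])
E
python3 - <<'E'
from h import *
V=R.from_euler("xyz",[180,0,153.4],degrees=True)
to([.4865,.013,.028],V);q,r,_=pose()
print("in target axes",V.inv().apply(np.array([.4865,.013,.028])-q)*100)
E
```

```text
-150
3 q [  24.7    4.8  -26.3   -0.   -58.9 -141.3] maxstep 12.5 err 0.0000
5 q [  24.7   18.1  -37.7   -0.   -34.2 -141.3] maxstep 5.1 err 0.0000
5 q [  24.7    4.8  -26.3   -0.   -58.9 -141.3] maxstep 5.1 err 0.0000
20 q [ -31.5    9.3  -13.4  -29.8  -60.  -173.7] maxstep 4.6 err 0.1389
15 q [ -68.3   35.1   -4.1  -84.7  -96.4 -140.5] maxstep 6.2 err 0.1212
4 q [ -68.    49.3   -3.6  -83.6  -94.8 -126.9] maxstep 3.7 err 0.0000
-135
3 q [  24.7    4.8  -26.3   -0.   -58.9 -141.3] maxstep 12.5 err 0.0000
5 q [  24.7   18.1  -37.7   -0.   -34.2 -141.3] maxstep 5.1 err 0.0000
5 q [  24.7    4.8  -26.3   -0.   -58.9 -141.3] maxstep 5.1 err 0.0000
18 q [ -25.4   10.6   -9.8  -21.1  -65.5 -173.7] maxstep 4.3 err 0.1062
14 q [ -64.6   40.     7.1  -79.1 -106.3 -145.5] maxstep 5.8 err 0.0880
4 q [ -63.8   52.4    7.4  -76.4 -103.2 -133.5] maxstep 3.3 err 0.0000
-120
3 q [  24.7    4.8  -26.3   -0.   -58.9 -141.3] maxstep 12.5 err 0.0000
5 q [  24.7   18.1  -37.7   -0.   -34.2 -141.3] maxstep 5.1 err 0.0000
5 q [  24.7    4.8  -26.3   -0.   -58.9 -141.3] maxstep 5.1 err 0.0000
15 q [ -19.1   11.2   -8.6  -13.6  -68.4 -173.7] maxstep 4.1 err 0.0710
15 q [ -60.4   45.    18.2  -75.2 -116.8 -149.6] maxstep 5.5 err 0.0545
4 q [ -59.4   56.1   18.3  -71.  -112.8 -138.3] maxstep 3.1 err 0.0000
shift cm [ 2.7648  1.3452 18.7333] turn [-0.9296 18.5709  0.6136]
in target axes [-3.3361  1.0422 18.6595]
```

Request:
play_rows(
  plan=[
    [0,0,0,0,3.7,0],
    [0,0,0,0,3.7,0],
    [0,0,0,0,3.7,0],
    [0,0,0,0,3.7,0],
    [0,0,0,0,3.7,0.6],
    [-1.6,0.5,1.5,0,0,0],
    [-1.6,0.5,1.5,0,0,0],
    [0,0,2,0,0,0],
    [0,0,2,0,0,0],
    [0,0,0,0,0,0],
  ],
)

```text
clock: 7.73
tool_pos: [0.4811, 0.0107, 0.1394]
orientation: [-178.5, -0.2, 153.4]
force: [-0.7, -0.1, -0.0]
opening: 0.088
gripper_force: 0.0
```

Run:
```python
from h import *
to([.4865,.013,.028],R.from_euler("xyz",[180,0,153.4],degrees=True))
look("wrist","w3")
look("scene","s3")
```

```text
shift cm [-0.4149  0.7403 11.1248] turn [-1.4969 -0.183   0.0168]
```

View pics/w3.png

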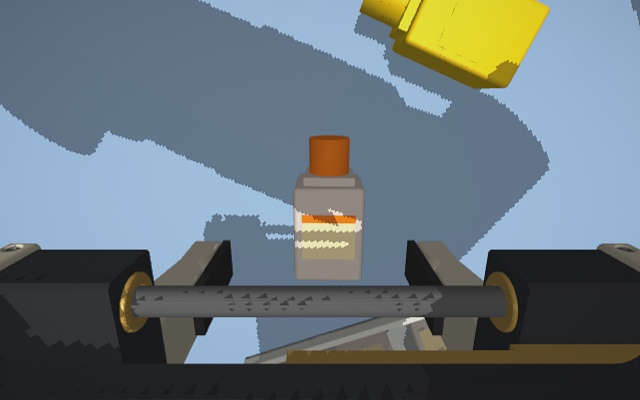

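The wrist view shows the bottle between the fingers, with its axis at x of about 328 and square to the gripper. It is about 6 mm right of centre, which matches the computed correction. I'll descend and grip.

Request:
play_rows(
  plan=[
    [-0.4,0.7,2,-1.5,0,0],
    [0,0,2.3,0,0,0],
    [0,0,2.3,0,0,0],
    [0,0,2.3,0,0,0],
    [0,0,2.2,0,0,0],
    [0,0,0,0,0,0],
  ],
)

```text
clock: 8.33
tool_pos: [0.4889, 0.0153, 0.0296]
orientation: [179.9, -0.1, 153.4]
force: [-1.0, -0.5, -0.2]
opening: 0.0873
gripper_force: 0.0
```

Request:
play_rows(
  plan=[
    [0,0,0,0,0,0],
    [0,0,0,0,0,0],
    [0,0,0,0,0,0],
    [0,0,0,0,0,0],
    [0,0,0,0,0,0],
    [0,0,0,0,0,0],
    [0,0,0,0,0,0],
    [0,0,0,0,0,0],
  ],
  grip=0,
)

```text
clock: 9.0
tool_pos: [0.4898, 0.0149, 0.0317]
orientation: [179.8, 0.0, 153.4]
force: [-2.9, -2.2, 8.1]
opening: 0.05
gripper_force: 29.9
```

Run:
```python
from path import *
V=E("xyz",[180,0,153.4]);q0=np.array([24.7,4.8,-26.3,0,-58.9,-141.3])
for hd in(-150,-135,-120):
  A=E("xyz",[180,0,hd+180]);H=A*E("y",90)
  for n,B,pm in(("tilt90 first",V*E("y",90),[.49,0,.30]),("yaw%d"%(hd),E("xyz",[180,0,110])*E("y",90),[.50,-.12,.30])):
    print(hd,n);run(q0,[(pm,B),([.51,-.37,.25],H),([.51,-.37,.107],H)])
```

```text
-150 tilt90 first
15 q [  -2.7   47.2   25.5  -50.3 -148.2 -135.6] maxstep 7.3 err 0.0000
20 q [ -68.3   35.1   -4.1  -84.7  -96.4 -140.5] maxstep 4.2 err 0.0000
4 q [ -68.    49.3   -3.6  -83.6  -94.8 -126.9] maxstep 3.7 err 0.0000
-150 yaw-150
16 q [ -30.3   42.8   19.9  -64.9 -135.1 -146.6] maxstep 5.9 err 0.0000
13 q [ -68.3   35.1   -4.1  -84.7  -96.4 -140.5] maxstep 3.6 err 0.0000
4 q [ -68.    49.3   -3.6  -83.6  -94.8 -126.9] maxstep 3.7 err 0.0000
-135 tilt90 first
15 q [  -2.7   47.2   25.5  -50.3 -148.2 -135.6] maxstep 7.3 err 0.0000
18 q [ -64.6   40.     7.1  -79.1 -106.3 -145.5] maxstep 4.2 err 0.0000
4 q [ -63.8   52.4    7.4  -76.4 -103.2 -133.5] maxstep 3.3 err 0.0000
-135 yaw-135
16 q [ -30.3   42.8   19.9  -64.9 -135.1 -146.6] maxstep 5.9 err 0.0000
10 q [ -64.6   40.     7.1  -79.1 -106.3 -145.5] maxstep 4.1 err 0.0000
4 q [ -63.8   52.4    7.4  -76.4 -103.2 -133.5] maxstep 3.3 err 0.0000
-120 tilt90 first
15 q [  -2.7   47.2   25.5  -50.3 -148.2 -135.6] maxstep 7.3 err 0.0000
15 q [ -60.4   45.    18.2  -75.2 -116.8 -149.6] maxstep 4.6 err 0.0000
4 q [ -59.4   56.1   18.3  -71.  -112.8 -138.3] maxstep 3.1 err 0.0000
-120 yaw-120
16 q [ -30.3   42.8   19.9  -64.9 -135.1 -146.6] maxstep 5.9 err 0.0000
8 q [ -60.4   45.    18.2  -75.2 -116.8 -149.6] maxstep 4.4 err 0.0000
4 q [ -59.4   56.1   18.3  -71.  -112.8 -138.3] maxstep 3.1 err 0.0000
```

Gripped at 50 mm opening with 30 N. Next I lift, erect the bottle by 90° about the closing line, and compute the transfer rows.

Request:
play_rows(
  plan=[
    [0,0,-1,0,0,0],
    [0,0,-2.5,0,0,0],
    [0,0,-3.5,0,0,0],
    [0,0,-3.5,0,0,0],
    [0,0,-3.5,0,0,0],
    [0,0,-3.5,0,0,0],
    [0,0,-3.5,0,0,0],
    [0,0,-3.5,0,0,0],
    [0,0,-2.5,0,0,0],
    [0,0,-1,0,0,0],
    [0,0,0,0,0,0],
  ],
)

```text
clock: 9.92
tool_pos: [0.4901, 0.0146, 0.3134]
orientation: [179.6, 0.2, 153.4]
force: [0.2, -0.6, -2.1]
opening: 0.0496
gripper_force: 29.9
```

Request:
play_rows(
  plan=[
    [0,0,0,0,3,0],
    [0,0,0,0,5,0],
    [0,0,0,0,5,0],
    [0,0,0,0,5,0],
    [0,0,0,0,5,0],
    [0,0,0,0,5,0],
    [0,0,0,0,5,0],
    [0,0,0,0,5,0],
    [0,0,0,0,5,0],
    [0,0,0,0,5,0],
    [0,0,0,0,5,0],
    [0,0,0,0,5,0],
    [0,0,0,0,5,0],
    [0,0,0,0,5,0],
    [0,0,0,0,5,0],
    [0,0,0,0,5,0],
    [0,0,0,0,5,0],
    [0,0,0,0,5,0],
    [0,0,0,0,2,0],
    [0,0,0,0,0,0],
  ],
)

```text
clock: 11.58
tool_pos: [0.4891, 0.0147, 0.307]
orientation: [-0.5, -89.4, -26.3]
force: [-0.6, 0.4, -3.1]
opening: 0.0501
gripper_force: 29.9
```

Run:
```python
from h import *
from path import run
p,r,o=pose();print(p,r.as_matrix(),o["joint_pos"],o["clock"],o["opening"],o["force"])
V=R.from_euler("xyz",[180,0,45],degrees=True)*R.from_euler("y",90,degrees=True)
run(o["joint_pos"],[([.51,-.37,.22],V)])
rv=(r.inv()*V).as_rotvec(degrees=True);n=20
T=np.array([.51,-.37,.22]);x,t=p.copy(),r
print(rv)
for k in range(n):
    d=np.round(t.inv().apply((T-p)/n)*100,2);w=np.round(rv/n,1)
    x=x+t.apply(d/100);t=t*R.from_rotvec(w,degrees=True);print(d.tolist()+w.tolist(),end=",")
print(x)
```

```text
[0.5 0.  0.3] [[ 0.   0.5 -0.9]
 [-0.   0.9  0.5]
 [ 1.  -0.   0. ]] [  -2.2   46.6   25.5  -52.7 -148.4 -137.9] 11.5833 0.050117414681374275 [-0.6  0.4 -3.1]
18 q [ -64.4   42.4    6.8  -78.4 -105.7 -142.8] maxstep 4.2 err 0.0000
[-108.2   -0.4   -0.6]
[-0.43, -1.67, -0.96, -5.4, -0.0, -0.0],[-0.43, -1.57, -1.12, -5.4, -0.0, -0.0],[-0.43, -1.46, -1.26, -5.4, -0.0, -0.0],[-0.43, -1.34, -1.39, -5.4, -0.0, -0.0],[-0.43, -1.2, -1.51, -5.4, -0.0, -0.0],[-0.43, -1.05, -1.62, -5.4, -0.0, -0.0],[-0.43, -0.89, -1.71, -5.4, -0.0, -0.0],[-0.43, -0.73, -1.79, -5.4, -0.0, -0.0],[-0.43, -0.56, -1.85, -5.4, -0.0, -0.0],[-0.43, -0.38, -1.89, -5.4, -0.0, -0.0],[-0.43, -0.2, -1.92, -5.4, -0.0, -0.0],[-0.43, -0.02, -1.93, -5.4, -0.0, -0.0],[-0.43, 0.16, -1.92, -5.4, -0.0, -0.0],[-0.43, 0.34, -1.9, -5.4, -0.0, -0.0],[-0.43, 0.52, -1.86, -5.4, -0.0, -0.0],[-0.43, 0.69, -1.8, -5.4, -0.0, -0.0],[-0.43, 0.86, -1.73, -5.4, -0.0, -0.0],[-0.43, 1.02, -1.64, -5.4, -0.0, -0.0],[-0.43, 1.17, -1.54, -5.4, -0.0, -0.0],[-0.43, 1.31, -1.42, -5.4, -0.0, -0.0],[ 0.5 -0.4  0.2]
```

Request:
play_rows(
  plan=[
    [-0.4,-1.7,-1.0,-5.4,0,0],
    [-0.4,-1.6,-1.1,-5.4,0,0],
    [-0.4,-1.5,-1.3,-5.4,0,0],
    [-0.4,-1.3,-1.4,-5.4,0,0],
    [-0.4,-1.2,-1.5,-5.4,0,0],
    [-0.4,-1.0,-1.6,-5.4,0,0],
    [-0.4,-0.9,-1.7,-5.4,0,0],
    [-0.4,-0.7,-1.8,-5.4,0,0],
    [-0.4,-0.6,-1.9,-5.4,0,0],
    [-0.4,-0.4,-1.9,-5.4,0,0],
    [-0.4,-0.2,-1.9,-5.4,0,0],
    [-0.4,0,-1.9,-5.4,0,0],
    [-0.4,0.2,-1.9,-5.4,0,0],
    [-0.4,0.3,-1.9,-5.4,0,0],
    [-0.4,0.5,-1.9,-5.4,0,0],
    [-0.4,0.7,-1.8,-5.4,0,0],
    [-0.4,0.9,-1.7,-5.4,0,0],
    [-0.4,1.0,-1.6,-5.4,0,0],
    [-0.4,1.2,-1.5,-5.4,0,0],
    [-0.4,1.3,-1.4,-5.4,0,0],
  ],
)

```text
clock: 13.25
tool_pos: [0.5135, -0.3717, 0.2286]
orientation: [-57.4, -89.9, -77.5]
force: [-0.3, -0.6, -1.9]
opening: 0.0501
gripper_force: 29.9
```

Request:
play_rows(
  plan=[
    [0,0,0,0,0,0],
    [0,0,0,0,0,0],
  ],
)

```text
clock: 13.42
tool_pos: [0.5128, -0.371, 0.2293]
orientation: [-32.2, -89.9, -102.5]
force: [0.0, -0.1, -0.7]
opening: 0.0502
gripper_force: 29.9
```

Run:
```python
from h import *
V=R.from_euler("xyz",[180,0,45],degrees=True)*R.from_euler("y",90,degrees=True)
p,r,o=pose();print(p,o["joint_pos"])
print(np.round(r.as_matrix(),3))
to([.515,-.375,.107],V)
look("scene","s4");look("top")
for c in("scene","top"):pts(c,"pan","bottle","cap")
```

```text
[ 0.5128 -0.371   0.2293] [ -64.2565   41.9241    7.3729  -78.7061 -106.0805 -143.9451]
[[-0.001  0.711  0.703]
 [-0.002 -0.703  0.711]
 [ 1.    -0.001  0.002]]
shift cm [-12.2316   0.4563  -0.1549] turn [-0.3074 -0.1203 -0.0763]
pan [([0.519, -0.381, 0.051], 0.89), ([0.643, -0.026, 0.004], 0.46)]
bottle [([0.211, -0.23, 0.023], 0.98), ([0.517, -0.363, 0.181], 0.96), ([0.44, 0.171, 0.026], 0.68)]
cap [([0.221, -0.335, 0.02], 0.79), ([0.37, 0.105, 0.022], 0.73), ([0.521, -0.367, 0.287], 0.56)]
pan [([0.521, -0.376, 0.052], 0.76), ([0.66, 0.121, 0.009], 0.38)]
bottle [([0.516, -0.368, 0.182], 0.7), ([0.445, 0.17, 0.02], 0.57)]
cap [([0.364, 0.098, 0.024], 0.95), ([0.523, -0.369, 0.281], 0.91)]
```

View pics/s4.png

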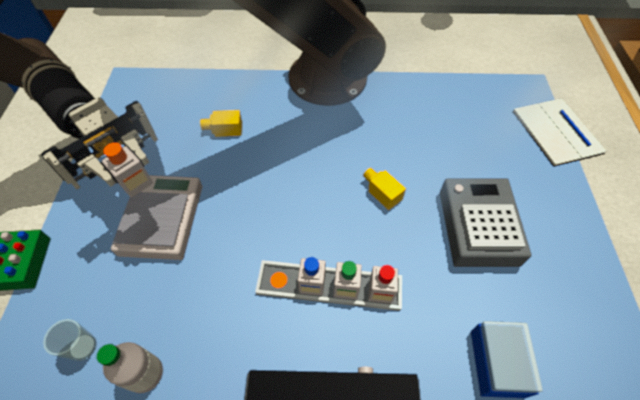

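Scene view: the bottle is held upright with its cap at (115,153), over the pan. Now I lower it.

Request:
play_rows(
  plan=[
    [-1,0.5,0,0,0,0],
    [-2,0,0,0,0,0],
    [-2,0,0,0,0,0],
    [-2,0,0,0,0,0],
    [-2,0,0,0,0,0],
    [-1,0,0,0,0,0],
    [-1,0,0,0,0,0],
    [-0.5,0,0,0,0,0],
    [0,0,0,0,0,0],
    [0,0,0,0,0,0],
  ],
)

```text
clock: 14.65
tool_pos: [0.5179, -0.3739, 0.1154]
orientation: [3.7, -89.8, -138.3]
force: [-0.4, 1.0, -2.3]
opening: 0.0499
gripper_force: 29.9
```

Request:
play_rows(
  plan=[
    [-0.2,0,0,0,0,0],
    [-0.2,0,0,0,0,0],
    [0,0,0,0,0,0],
  ],
)

```text
clock: 14.9
tool_pos: [0.5178, -0.3738, 0.1115]
orientation: [8.8, -89.8, -143.3]
force: [-0.3, 0.7, -1.7]
opening: 0.0499
gripper_force: 29.9
```

Request:
play_rows(
  plan=[
    [-0.2,0,0,0,0,0],
    [0,0,0,0,0,0],
  ],
)

```text
clock: 15.07
tool_pos: [0.5177, -0.3736, 0.1091]
orientation: [-3.3, -89.8, -131.3]
force: [-0.2, -0.1, -2.2]
opening: 0.0497
gripper_force: 29.9
```

Request:
play_rows(
  plan=[
    [-0.2,0,0,0,0,0],
    [0,0,0,0,0,0],
  ],
)

```text
clock: 15.23
tool_pos: [0.5177, -0.3736, 0.1068]
orientation: [-9.7, -89.8, -124.9]
force: [-0.1, 0.2, -1.2]
opening: 0.0496
gripper_force: 29.9
```

Request:
play_rows(
  plan=[
    [-0.2,0,0,0,0,0],
    [0,0,0,0,0,0],
  ],
)

```text
clock: 15.4
tool_pos: [0.5178, -0.3737, 0.1051]
orientation: [-1.0, -89.7, -133.6]
force: [-0.4, 0.7, -0.3]
opening: 0.0502
gripper_force: 29.9
```

Request:
play_rows(
  plan=[
    [-0.1,0,0,0,0,0],
    [0,0,0,0,0,0],
  ],
)

```text
clock: 15.57
tool_pos: [0.5178, -0.3736, 0.105]
orientation: [10.3, -89.7, -144.8]
force: [-1.0, 0.4, 4.9]
opening: 0.05
gripper_force: 29.8
```

Contact: +5 N on the tool at TCP z = 0.105. Now I release, wait, and back off.

Request:
play_rows(
  plan=[
    [0,0,0,0,0,0],
    [0,0,0,0,0,0],
    [0,0,0,0,0,0],
    [0,0,0,0,0,0],
    [0,0,0,0,0,0],
    [0,0,0,0,0,0],
    [0,0,0,0,0,0],
    [0,0,0,0,0,0],
    [0,0,0,0,0,0],
    [0,0,0,0,0,0],
    [0,0,0,0,0,0],
    [0,0,0,0,0,0],
  ],
  grip=8.76,
)

```text
clock: 16.57
tool_pos: [0.5178, -0.3737, 0.1041]
orientation: [-6.2, -89.8, -128.4]
force: [-0.3, -0.3, 0.4]
opening: 0.0875
gripper_force: 0.0
```

Request:
play_rows(
  plan=[
    [0,0,-1,0,0,0],
    [0,0,-2,0,0,0],
    [0,0,-3,0,0,0],
    [0,0,-3,0,0,0],
    [0,0,-3,0,0,0],
    [0,0,0,0,0,0],
    [0,0,0,0,0,0],
  ],
)

```text
clock: 17.15
tool_pos: [0.4311, -0.4616, 0.1032]
orientation: [-1.9, -89.8, -132.9]
force: [-0.4, -0.5, -0.6]
opening: 0.088
gripper_force: 0.0
```

Run:
```python
from h import *
p,r,o=pose();print(p,o["joint_pos"],o["clock"])
print(np.round(r.as_matrix(),3))
s=look("scene");cv2.imwrite("pics/s5.png",cv2.resize(s["frame"][80:300,40:340,::-1],None,fx=2.5,fy=2.5))
look("top")
for c in("scene","top"):pts(c,"bottle","cap","spot","neighbour_blue","neighbour_green","neighbour_red","lane")
```

```text
[ 0.4311 -0.4616  0.1032] [ -71.5003   55.5719   15.8461  -72.2993 -110.3544 -137.1194] 17.15
[[-0.002  0.71   0.704]
 [-0.002 -0.704  0.71 ]
 [ 1.    -0.     0.003]]
bottle [([0.209, -0.23, 0.024], 0.72), ([0.521, -0.366, 0.057], 0.65), ([0.437, 0.169, 0.029], 0.64)]
cap [([0.364, 0.103, 0.025], 0.77), ([0.524, -0.369, 0.159], 0.76), ([0.223, -0.332, 0.023], 0.7)]
spot [([0.639, -0.097, 0.008], 0.7)]
neighbour_blue [([0.643, -0.024, 0.002], 0.65), ([0.521, -0.37, 0.16], 0.57)]
neighbour_green [([0.65, 0.049, 0.002], 0.93)]
neighbour_red [([0.655, 0.119, 0.006], 0.95)]
lane [([0.651, 0.011, 0.001], 0.92), ([0.659, 0.116, 0.007], 0.66)]
bottle [([0.446, 0.169, 0.023], 0.71), ([0.521, -0.368, 0.058], 0.61)]
cap [([0.365, 0.103, 0.025], 0.81), ([0.529, -0.371, 0.159], 0.75), ([0.498, -0.375, -0.001], 0.32)]
spot [([0.641, -0.094, 0.002], 0.65)]
neighbour_blue [([0.644, -0.022, 0.006], 0.94)]
neighbour_green [([0.653, 0.049, 0.005], 0.77)]
neighbour_red [([0.658, 0.124, 0.006], 0.73)]
lane [([0.652, 0.01, -0.0], 0.81)]
```

View pics/s5.png

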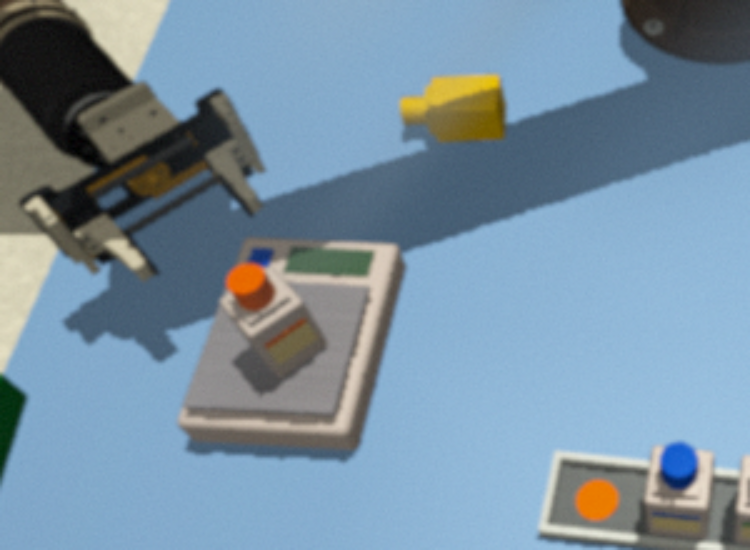

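The bottle stands upright and free on the pan, with its cap at crop (248,285). The dot is at crop (597,500) beside the blue neighbour. Next I plan a vertical regrasp.

```bash
cat > p2.py <<'E'
from path import *
q0=np.array([-71.5003,55.5719,15.8461,-72.2993,-110.3544,-137.1194])
H=E("xyz",[180,0,45])*E("y",90)
for psi,pl in((45,85),(-45,-95),(135,85),(-135,-95)):
  A=E("xyz",[180,0,psi]);B=E("xyz",[180,0,pl])
  for mid in (E("xyz",[180,0,psi]),):
    print(psi,pl);run(q0,[([.431,-.462,.28],H),([.5225,-.369,.28],A),([.5225,-.369,.118],A),([.5225,-.369,.25],A),([.6385,-.095,.25],B),([.6385,-.095,.067],B)])
E
python3 p2.py
```

```text
45 85
5 q [ -72.8   41.6   15.9  -77.2 -114.9 -151.5] maxstep 3.2 err 0.0000
14 q [ -30.2   16.7    2.5  -15.   -72.6 -173.7] maxstep 5.8 err 0.0887
5 q [ -29.4   23.8   -8.6  -17.7  -54.3 -173.7] maxstep 3.7 err 0.0860
4 q [ -30.2   17.7    0.1  -15.5  -69.2 -173.7] maxstep 3.7 err 0.0862
9 q [   1.4   18.7    1.1   -9.2  -71.3 -173.7] maxstep 3.6 err 0.0824
6 q [   2.2   27.6  -10.4  -11.1  -50.8 -173.7] maxstep 3.5 err 0.0505
-45 -95
5 q [ -72.8   41.6   15.9  -77.2 -114.9 -151.5] maxstep 3.2 err 0.0000
20 q [ -52.9    6.1  -42.1 -173.9   -0.1  -88.2] maxstep 88.9 err 0.1825
5 q [ -53.3   18.7  -41.6 -173.9   -0.1  -87.8] maxstep 2.7 err 0.1634
4 q [ -53.     8.3  -42.3 -173.9   -0.1  -88.1] maxstep 2.8 err 0.1642
9 q [ -26.1    8.6  -41.8 -173.9   -0.1 -165. ] maxstep 8.6 err 0.1644
6 q [ -26.4   23.4  -40.2 -173.9   -0.1 -164.7] maxstep 2.7 err 0.1549
135 85
5 q [ -72.8   41.6   15.9  -77.2 -114.9 -151.5] maxstep 3.2 err 0.0000
19 q [ -17.8   16.2   -1.1   -0.   -72.7 -117.2] maxstep 5.0 err 0.0000
5 q [ -17.8   23.2  -13.2   -0.   -53.6 -117.2] maxstep 3.8 err 0.0000
4 q [ -17.8   17.1   -3.7    0.   -69.2 -117.2] maxstep 3.9 err 0.0000
9 q [   1.4   18.7    1.1   -9.2  -71.3 -173.7] maxstep 8.7 err 0.0521
6 q [   2.2   27.6  -10.4  -11.1  -50.8 -173.7] maxstep 3.5 err 0.0505
-135 -95
5 q [ -72.8   41.6   15.9  -77.2 -114.9 -151.5] maxstep 3.2 err 0.0000
30 q [-17.8  16.2  -1.1  -0.  -72.7 -27.2] maxstep 5.7 err 0.0000
5 q [-17.8  23.2 -13.2  -0.  -53.6 -27.2] maxstep 3.8 err 0.0000
4 q [-17.8  17.1  -3.7   0.  -69.2 -27.2] maxstep 3.9 err 0.0000
9 q [  8.8  17.7  -2.9   0.  -69.4 -13.8] maxstep 3.1 err 0.0000
6 q [  8.8  26.8 -15.1  -0.  -48.1 -13.8] maxstep 3.6 err 0.0000
```

Request:
play_rows(
  plan=[
    [1,0,0,0,0,0],
    [3,0,0,0,0,0],
    [3.5,0,0,0,0,0],
    [3.5,0,0,0,0,0],
    [3.5,0,0,0,0,0],
    [2.5,0,0,0,0,0],
    [1,0,0,0,0,0],
    [0,0,0,0,0,0],
  ],
)

```text
clock: 18.62
tool_pos: [0.433, -0.4599, 0.2879]
orientation: [83.7, -89.6, 141.7]
force: [-0.6, -1.0, 0.9]
opening: 0.0874
gripper_force: 0.0
```

Run:
```python
from h import *
from path import run
p,r,o=pose()
A=R.from_euler("xyz",[180,0,-135],degrees=True)
q=run(o["joint_pos"],[(p,A),([.5225,-.369,.25],A)])
print(p,o["joint_pos"]);rv=(r.inv()*A).as_rotvec(degrees=True);print(rv,rv/30,np.linalg.norm(rv))
```

```text
29 q [-29.1  15.2  -1.4  -0.  -73.4 -15.9] maxstep 6.7 err 0.0000
4 q [-17.8  17.1  -3.7  -0.  -69.2 -27.2] maxstep 2.9 err 0.0000
[ 0.4 -0.5  0.3] [ -72.6   41.1   16.2  -77.4 -115.2 -152. ]
[ 126.9   -0.1 -126.9] [ 4.2 -0.  -4.2] 179.46040444531076
```

Request:
play_rows(
  plan=[
    [0,0,0,4.2,0,-4.2],
    [0,0,0,4.2,0,-4.2],
    [0,0,0,4.2,0,-4.2],
    [0,0,0,4.2,0,-4.2],
    [0,0,0,4.2,0,-4.2],
    [0,0,0,4.2,0,-4.2],
    [0,0,0,4.2,0,-4.2],
    [0,0,0,4.2,0,-4.2],
    [0,0,0,4.2,0,-4.2],
    [0,0,0,4.2,0,-4.2],
    [0,0,0,4.2,0,-4.2],
    [0,0,0,4.2,0,-4.2],
    [0,0,0,4.2,0,-4.2],
    [0,0,0,4.2,0,-4.2],
    [0,0,0,4.2,0,-4.2],
    [0,0,0,4.2,0,-4.2],
    [0,0,0,4.2,0,-4.2],
    [0,0,0,4.2,0,-4.2],
    [0,0,0,4.2,0,-4.2],
    [0,0,0,4.2,0,-4.2],
  ],
)

```text
clock: 20.28
tool_pos: [0.4333, -0.4594, 0.2821]
orientation: [140.0, -14.8, -174.2]
force: [0.5, -0.3, -0.3]
opening: 0.0878
gripper_force: 0.0
```

Request:
play_rows(
  plan=[
    [0,0,0,4.2,0,-4.2],
    [0,0,0,4.2,0,-4.2],
    [0,0,0,4.2,0,-4.2],
    [0,0,0,4.2,0,-4.2],
    [0,0,0,4.2,0,-4.2],
    [0,0,0,4.2,0,-4.2],
    [0,0,0,4.2,0,-4.2],
    [0,0,0,4.2,0,-4.2],
    [0,0,0,4.2,0,-4.2],
    [0,0,0,4.2,0,-4.2],
    [0,0,0,0,0,0],
    [0,0,0,0,0,0],
  ],
)

```text
clock: 21.28
tool_pos: [0.4322, -0.4587, 0.2839]
orientation: [178.6, 0.2, -135.9]
force: [-0.6, 0.7, 0.9]
opening: 0.0876
gripper_force: 0.0
```

Run:
```python
from h import *
p,r,o=pose();print(p,o["orientation"],o["clock"])
A=R.from_euler("xyz",[180,0,-135],degrees=True)
to([.5225,-.369,.25],A)
```

```text
[ 0.4322 -0.4587  0.2839] [ 178.6467    0.2005 -135.8603] 21.2833
shift cm [-12.7093   0.068    3.434 ] turn [ 1.3518  0.2106 -0.8579]
```

Request:
play_rows(
  plan=[
    [-1.2,0,0.4,1.4,0.2,-0.9],
    [-2.5,0,0.7,0,0,0],
    [-2.5,0,0.7,0,0,0],
    [-2.5,0,0.7,0,0,0],
    [-2.5,0,0.5,0,0,0],
    [-1.5,0,0.4,0,0,0],
    [0,0,0,0,0,0],
    [0,0,0,0,0,0],
  ],
)

```text
clock: 21.95
tool_pos: [0.5234, -0.3695, 0.2484]
orientation: [179.9, -0.1, -134.9]
force: [0.2, -0.7, -0.5]
opening: 0.0872
gripper_force: 0.0
```

Run:
```python
from h import *
p,r,o=pose();print(p,o["orientation"],o["clock"])
to([.5225,-.369,.118],R.from_euler("xyz",[180,0,-135],degrees=True))
look("wrist","w6");pts("wrist","bottle","cap")
```

```text
[ 0.5234 -0.3695  0.2484] [ 179.948    -0.0546 -134.9288] 21.95
shift cm [ 0.0122  0.0891 13.0444] turn [ 0.052  -0.0546  0.0712]
bottle [([0.523, -0.37, 0.054], 0.72)]
cap [([0.523, -0.367, 0.156], 0.67)]
```

View pics/w6.png

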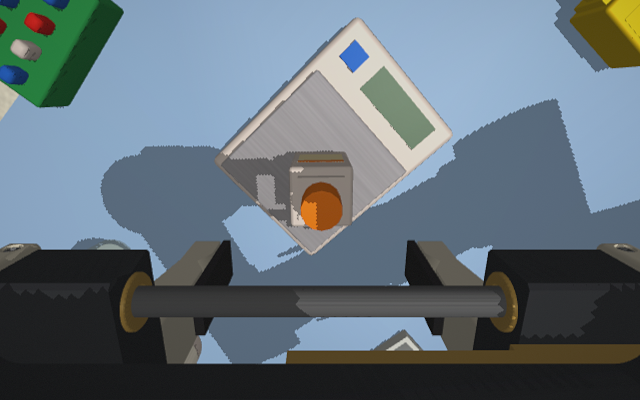

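Wrist view: the bottle is centred between the fingers at (321,195) and square to them. I'll descend and grip.

Request:
play_rows(
  plan=[
    [0,0,2,0,0,0],
    [0,0,2.5,0,0,0],
    [0,0,2.5,0,0,0],
    [0,0,2.5,0,0,0],
    [0,0,2,0,0,0],
    [0,0,1,0,0,0],
    [0,0,0.4,0,0,0],
    [0,0,0,0,0,0],
  ],
)

```text
clock: 22.77
tool_pos: [0.5227, -0.3705, 0.1204]
orientation: [-179.9, -0.0, -135.0]
force: [0.8, 0.1, -0.1]
opening: 0.0876
gripper_force: 0.0
```

Request:
play_rows(
  plan=[
    [0,0,0,0,0,0],
    [0,0,0,0,0,0],
    [0,0,0,0,0,0],
    [0,0,0,0,0,0],
    [0,0,0,0,0,0],
    [0,0,0,0,0,0],
    [0,0,0,0,0,0],
    [0,0,0,0,0,0],
  ],
  grip=0,
)

```text
clock: 23.43
tool_pos: [0.523, -0.3698, 0.1209]
orientation: [-179.9, 0.0, -135.0]
force: [-2.2, 2.0, 3.6]
opening: 0.0498
gripper_force: 30.0
```

Request:
play_rows(
  plan=[
    [0,0,-0.7,0,0,0],
    [0,0,-2,0,0,0],
    [0,0,-2.5,0,0,0],
    [0,0,-2.5,0,0,0],
    [0,0,-2.5,0,0,0],
    [0,0,-2.5,0,0,0],
    [0,0,-1,0,0,0],
    [0,0,0,0,0,0],
  ],
)

```text
clock: 24.1
tool_pos: [0.5241, -0.3705, 0.2607]
orientation: [-179.6, 0.1, -135.0]
force: [0.6, 0.1, -2.5]
opening: 0.0501
gripper_force: 30.0
```

Run:
```python
from h import *
from path import run
p,r,o=pose()
B=R.from_euler("xyz",[180,0,-95],degrees=True);T=np.array([.6385,-.095,.24])
run(o["joint_pos"],[(p,B),(T,B)])
print(p*1000,o["orientation"],o["clock"],o["opening"]*1000);print("turn",(r.inv()*B).as_rotvec(degrees=True),"then shift",B.inv().apply(T-p)*100)
```

```text
6 q [-17.9  17.   -2.5   0.  -70.5  12.9] maxstep 6.7 err 0.0000
9 q [  8.8  18.   -3.8   0.  -68.2 -13.8] maxstep 3.1 err 0.0000
[ 524.1 -370.5  260.7] [-179.6    0.1 -135. ] 24.1 50.09950602249419
turn [ -0.4  -0.  -40. ] then shift [-28.4  -9.    2.1]
```

Request:
play_rows(
  plan=[
    [0,0,0,0,0,-5],
    [0,0,0,0,0,-5],
    [0,0,0,0,0,-5],
    [0,0,0,0,0,-5],
    [0,0,0,0,0,-5],
    [0,0,0,0,0,-5],
    [0,0,0,0,0,-5],
    [0,0,0,0,0,-5],
    [-1.4,-0.5,0,0,0,0],
    [-2.5,-0.8,0,0,0,0],
    [-2.5,-0.8,0,0,0,0],
    [-1.6,-0.4,0,0,0,0],
    [0,0,0,0,0,0],
    [0,0,0,0,0,0],
  ],
)

```text
clock: 25.27
tool_pos: [0.5548, -0.2908, 0.2561]
orientation: [180.0, -0.0, -94.9]
force: [-0.5, 0.4, -2.4]
opening: 0.0498
gripper_force: 30.0
```

Run:
```python
from h import *
p,r,o=pose();print(p*1000,o["orientation"],o["clock"],o["opening"]*1000)
est={}
for c in("scene","top"):
    s=look(c);hsv=cv2.cvtColor(s["frame"],cv2.COLOR_RGB2HSV);W=R.from_euler("xyz",s["attitude"],degrees=True)
    for n,lo,hi,P0,z in(("dot",8,20,[.64,-.095,.004],.004),("red",0,4,[.657,.121,.108],.108),("green",50,80,[.651,.049,.108],.108),("blue",105,125,[.6435,-.023,.108],.108)):
        v=W.inv().apply(np.array(P0)-s["position"]);u=np.array([v[0]/v[2]*s["fx"]+s["cx"],v[1]/v[2]*s["fy"]+s["cy"]])
        m=cv2.inRange(hsv,(lo,140,60),(hi,255,255));yy,xx=np.nonzero(m);k=np.hypot(xx-u[0],yy-u[1])<13
        if k.sum()<20: print(c,n,"few",k.sum(),u);continue
        px=(xx[k].mean(),yy[k].mean());print(c,n,k.sum(),u,px,np.round(proj(s,px,z)*1000,1))
```

```text
[ 554.7501 -290.8465  256.0881] [179.9661  -0.0141 -94.9271] 25.2667 49.76700285748109
scene dot 220 [277.7724 280.9338] (np.float64(278.29545454545456), np.float64(279.58181818181816)) [637.  -94.1   4. ]
scene red 206 [386.9871 271.2923] (np.float64(386.15533980582524), np.float64(274.247572815534)) [662.9 119.1 108. ]
scene green 186 [348.5911 267.525 ] (np.float64(348.5), np.float64(269.5376344086022)) [655.1  48.8 108. ]
scene blue 202 [310.6278 263.0654] (np.float64(311.03960396039605), np.float64(265.48514851485146)) [648.4 -22.  108. ]
top dot few 0 [352.8897 137.6996]
top red 101 [277.8382 117.6022] (np.float64(278.0), np.float64(119.25742574257426)) [652.1 120.4 108. ]
top green 74 [303.8812 119.6532] (np.float64(303.0945945945946), np.float64(120.52702702702703)) [648.4  51.1 108. ]
top blue 84 [329.9888 122.2127] (np.float64(328.67857142857144), np.float64(123.13095238095238)) [640.8 -19.4 108. ]
```

Cap, dot and network estimates agree: the dot is at (0.6385, -0.0945) and the lane yaw is -5.2°. Moving over it.

Request:
play_rows(
  plan=[
    [-1.3,-0.4,0,0,0,0.2],
    [-2.5,-0.8,0,0,0,0],
    [-2.5,-0.8,0,0,0,0],
    [-2.5,-0.8,0,0,0,0],
    [-2.5,-0.9,0,0,0,0],
    [-2.5,-0.8,0,0,0,0],
    [-2.5,-0.8,0,0,0,0],
    [-2.5,-0.8,1,0,0,0],
    [-1.5,-0.5,2,0,0,0],
    [0,0,2,0,0,0],
    [0,0,1.2,0,0,0],
    [0,0,0,0,0,0],
    [0,0,0,0,0,0],
  ],
)

```text
clock: 26.45
tool_pos: [0.6384, -0.0972, 0.1951]
orientation: [180.0, -0.1, -95.2]
force: [0.1, 0.3, -1.3]
opening: 0.0501
gripper_force: 30.0
```

Run:
```python
from h import *
p,r,o=pose();print(p*1000,o["orientation"],o["clock"])
to([.6385,-.0945,.08],R.from_euler("xyz",[180,0,-95.2],degrees=True))
s=look("scene");cv2.imwrite("pics/s7.png",cv2.resize(s["frame"][180:330,220:420,::-1],None,fx=4,fy=4,interpolation=cv2.INTER_CUBIC))
pts("scene","bottle","cap")
```

```text
[638.3786 -97.1878 195.0712] [179.9895  -0.0981 -95.23  ] 26.45
shift cm [-0.2885  0.0103 11.5066] turn [ 0.0106 -0.0981 -0.03  ]
bottle [([0.441, 0.173, 0.025], 0.82), ([0.64, -0.096, 0.13], 0.63)]
cap [([0.365, 0.102, 0.022], 0.89), ([0.657, 0.116, 0.004], 0.46)]
```

View pics/s7.png

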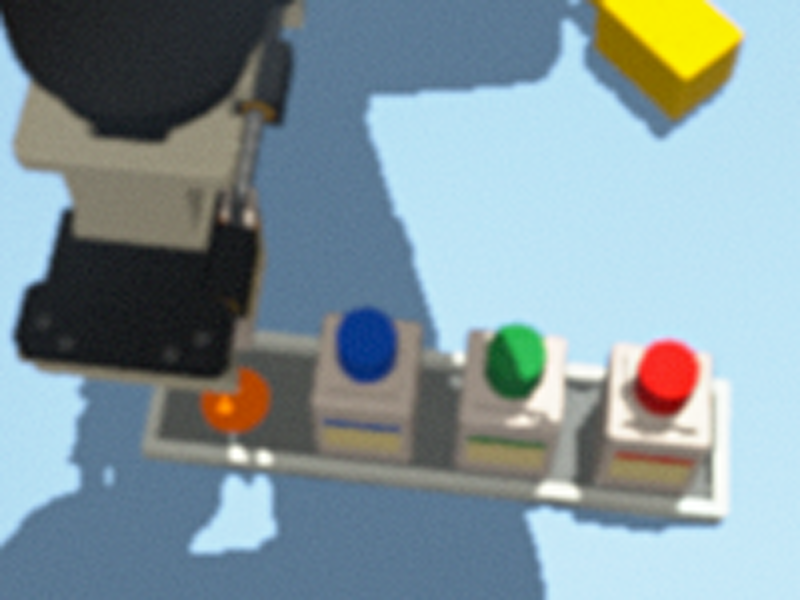

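The view shows the gripper over the place, the dot at crop (235,400) still partly visible, and the neighbours undisturbed. Lowering.

Request:
play_rows(
  plan=[
    [-0.25,0,1,0,0,0],
    [0,0,2,0,0,0],
    [0,0,2,0,0,0],
    [0,0,2,0,0,0],
    [0,0,2,0,0,0],
    [0,0,1,0,0,0],
    [0,0,0.8,0,0,0],
    [0,0,0,0,0,0],
    [0,0,0,0,0,0],
  ],
)

```text
clock: 27.35
tool_pos: [0.6396, -0.0938, 0.088]
orientation: [-179.9, -0.1, -95.2]
force: [1.0, 1.3, -2.2]
opening: 0.0497
gripper_force: 30.0
```

Request:
play_rows(
  plan=[
    [0,0,0.3,0,0,0],
    [0,0,0.3,0,0,0],
    [0,0,0,0,0,0],
  ],
)

```text
clock: 27.6
tool_pos: [0.6393, -0.0937, 0.0817]
orientation: [-179.9, -0.0, -95.2]
force: [0.1, 0.3, -1.9]
opening: 0.0502
gripper_force: 30.0
```

Request:
play_rows(
  plan=[
    [0,0,0.3,0,0,0],
    [0,0,0.2,0,0,0],
    [0,0,0,0,0,0],
  ],
)

```text
clock: 27.85
tool_pos: [0.639, -0.0937, 0.0762]
orientation: [-179.9, -0.1, -95.2]
force: [0.5, -0.5, -2.2]
opening: 0.0498
gripper_force: 30.0
```

Below rail-top level with no contact, so it is inside the rails. Now the last few millimetres.

Request:
play_rows(
  plan=[
    [0,0,0.2,0,0,0],
    [0,0,0.2,0,0,0],
    [0,0,0,0,0,0],
  ],
)

```text
clock: 28.1
tool_pos: [0.6389, -0.0937, 0.072]
orientation: [-180.0, -0.1, -95.2]
force: [-0.2, -1.1, -0.7]
opening: 0.0497
gripper_force: 30.0
```

Request:
play_rows(
  plan=[
    [0,0,0.15,0,0,0],
    [0,0,0,0,0,0],
  ],
)

```text
clock: 28.27
tool_pos: [0.6391, -0.0938, 0.0707]
orientation: [-179.9, -0.1, -95.2]
force: [-0.1, 0.1, -3.4]
opening: 0.0494
gripper_force: 30.0
```

Request:
play_rows(
  plan=[
    [0,0,0.1,0,0,0],
    [0,0,0,0,0,0],
  ],
)

```text
clock: 28.43
tool_pos: [0.6393, -0.0938, 0.07]
orientation: [-179.9, -0.1, -95.2]
force: [0.2, 0.5, -2.5]
opening: 0.0496
gripper_force: 30.0
```

Request:
play_rows(
  plan=[
    [0,0,0.1,0,0,0],
    [0,0,0,0,0,0],
  ],
)

```text
clock: 28.6
tool_pos: [0.6393, -0.0938, 0.0699]
orientation: [-179.9, -0.1, -95.1]
force: [-2.8, -0.1, 4.3]
opening: 0.0497
gripper_force: 30.0
```

Request:
play_rows(
  plan=[
    [0,0,0.05,0,0,0],
    [0,0,0,0,0,0],
  ],
)

```text
clock: 28.77
tool_pos: [0.6393, -0.0938, 0.0699]
orientation: [-179.9, -0.1, -95.1]
force: [-4.9, 1.6, 8.0]
opening: 0.05
gripper_force: 30.0
```

Contact at the floor height I expected. Release and retreat upward.

Request:
play_rows(
  plan=[
    [0,0,-0.1,0,0,0],
    [0,0,0,0,0,0],
    [0,0,0,0,0,0],
    [0,0,0,0,0,0],
    [0,0,0,0,0,0],
    [0,0,0,0,0,0],
    [0,0,0,0,0,0],
    [0,0,0,0,0,0],
  ],
  grip=8.76,
)

```text
clock: 29.43
tool_pos: [0.6392, -0.0938, 0.0694]
orientation: [-179.9, -0.1, -95.2]
force: [-1.6, -0.2, -0.6]
opening: 0.0872
gripper_force: 0.0
```

Request:
play_rows(
  plan=[
    [0,0,-1,0,0,0],
    [0,0,-2,0,0,0],
    [0,0,-3,0,0,0],
    [0,0,-3,0,0,0],
    [0,0,-3,0,0,0],
    [0,0,-3,0,0,0],
    [4,0,-1,0,0,0],
    [4,0,0,0,0,0],
    [4,0,0,0,0,0],
    [4,0,0,0,0,0],
    [4,0,0,0,0,0],
    [3,0,0,0,0,0],
    [0,0,0,0,0,0],
    [0,0,0,0,0,0],
  ],
)

```text
clock: 30.6
tool_pos: [0.6175, -0.3246, 0.23]
orientation: [-179.9, -0.1, -95.3]
force: [-0.2, 0.9, 1.4]
opening: 0.0878
gripper_force: 0.0
```

Run:
```python
from h import *
p,r,o=pose();print(p*1000,o["clock"],o["force"])
s=look("scene");cv2.imwrite("pics/s8.png",cv2.resize(s["frame"][200:330,220:420,::-1],None,fx=4,fy=4,interpolation=cv2.INTER_CUBIC))
look("top")
for c in("scene","top"):pts(c,"bottle","cap","neighbour_blue","neighbour_green","neighbour_red")
```

```text
[ 617.5271 -324.6431  229.9995] 30.6 [-0.2373  0.9384  1.3629]
bottle [([0.436, 0.168, 0.026], 0.85), ([0.21, -0.23, 0.023], 0.83), ([0.641, -0.091, 0.004], 0.65)]
cap [([0.37, 0.102, 0.022], 0.93), ([0.642, -0.095, 0.11], 0.85), ([0.223, -0.332, 0.023], 0.55)]
neighbour_blue [([0.643, -0.025, 0.002], 0.87)]
neighbour_green [([0.65, 0.049, 0.003], 0.78)]
neighbour_red [([0.656, 0.117, 0.006], 0.61)]
bottle []
cap []
neighbour_blue [([0.644, -0.02, 0.006], 0.83)]
neighbour_green [([0.651, 0.049, 0.005], 0.94), ([0.644, -0.022, 0.005], 0.32)]
neighbour_red [([0.661, 0.121, 0.006], 0.58)]
```

View pics/s8.png

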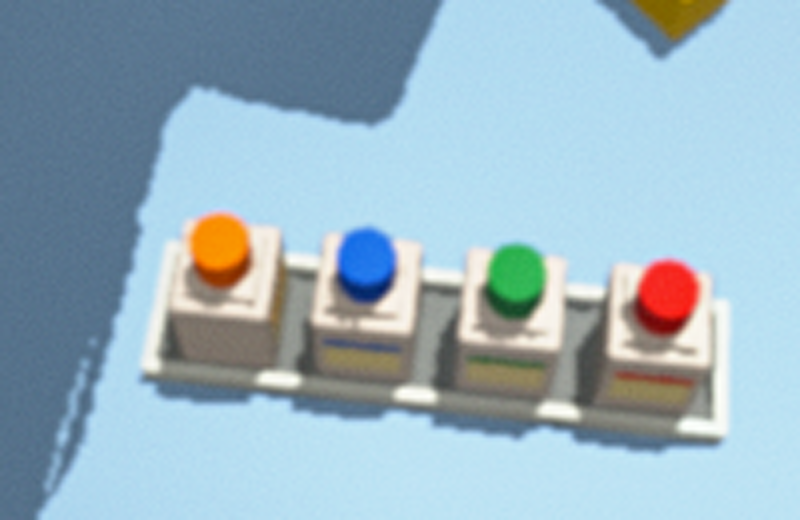

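The bottle stands in its place inside the rails. The caps at crop x = 220, 367, 516 and 668 are evenly spaced, and the neighbours have not moved. Handing in.

```bash
python3 -c "
from plant import *
print(close_job())"
```

```text
the job is handed in; nothing more can be done
None
```

The orange-capped bottle was stood upright and released on the balance pan, then set upright inside the rails on the orange dot (about 3 mm off by camera), with the neighbours unmoved; I handed the job in at about 31 s of the 58 s allowed, and no verdict was returned.

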